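# Work a neck blank in behind the side dog of a planing board

## Robot

A 6-joint arm with a two-finger parallel gripper is mounted at the origin on the work surface. World frame = base frame: x ahead of the robot, y to its left, z up, the work surface at z = 0. Lengths are in mm, angles in rad, forces in N, time in s.
With the tool pointing down it reaches from about 275 to 875 mm from the base axis. Payload 12.5 kg.
Tool frame: the origin (TCP) lies at the very end of the fingers, on their centre line; the grasp point (between the pads) lies hold_point_z behind it (hold_point_z is the distance from the TCP to the grasp point, in mm); z points along the fingers, y is the line along which they close (so a half turn about z gives the same grasp; the last joint's range is limited). The gripper opens to 85 mm and grips with 20 to 120 N. Pads are 22 mm wide; open, the fingers measure 114 mm over their backs; the gripper's body (76 mm by 85 mm) begins 54 mm behind the grasp point. The pads swing forward as they close: fully open they stand 13 mm farther back than shut.
Start: joints at [-1.239, 0.351, 1.652, -0, 1.139, -0.085], TCP at [222.677, -502.891, 231.29] pointing down, gripper open.
Joint ranges: [-2.75, 2.75], [-0.79, 2.1], [0.01, 2.65], [-1.57, 4.71], [0.07, 3.14], [-2.87, 2.87]. Speed limits (rad/s): [2.22, 2.22, 2.79, 3.14, 3.14, 3.14].

## Interface

Orientations are given as a unit quaternion [w, x, y, z].
In Python, from workcell import * gives the robot as it stands. The module is installed in compiled form; this text tells all that it offers.
- The arm moves only by the tool step_arm, never from a script. Its argument "rows" is a list of rows, each a list of 7 numbers: the turn, a rotation vector about the tool's x, y, z in degrees, then the shift along the tool's x, y, z in cm, then the closure, from 0 (fully open) to 1 (shut). In form: [[wx, wy, wz, x, y, z, grip], ...]. A call has 1 to 8 rows; each row shifts and turns the commanded pose from where the row before left it, along the tool's axes as they then stand; what a row does not reach is not made up. A row lasts 1/10 s, in which the tool goes at most 50 mm and 8.59 degrees, less where a joint would pass 70% of its speed; a pose out of reach is approached as far as the arm can. A call is refused whole if a number of a shift passes 5 or a number of a turn 8.59, either way. A call with a gripper value outside its range is refused whole. The fingers move at their own pace and stop on an object; "squeeze" is the grip in N (left out, the last holds). Time passes only in rows, so rows that do not move let the fingers close. It gives the time, the measured TCP pose, the force, the opening and the grip force at its end, in the units of the state.
- get_state(): the state, without advancing time (a new reading comes with each control period).
- capture(name): name is "side" or "top" or "wrist"; returns a dict with "color" (384x512x3 uint8, red, green, blue), "range_z" (384x512 float32, mm along the optical axis (not along the pixel's ray), 0 where there is no reading), "fov_y" (degrees; the focal length in pixels is half the picture's height over the tangent of half this angle, whatever the lens; pixels are square), "cx", "cy" (the principal point, pixels), "extrinsics" (4x4, takes a point from camera to world coordinates); the wrist camera has in their place "tool_from_camera" (4x4, takes a point from camera to tool coordinates, whose origin is the TCP and whose axes are the flange's). Camera axes: x right, y down, z forward; pixel columns grow to the right and rows downward; lengths in mm; the calibration is good to about 2 mm. A picture is of the moment at which its call begins: read the wrist's pose just before it.
- finish_job(): hands the job in; it is judged then, once.
The state is a dict: "clock": time; "joint_positions": joint angles; "qd": joint speeds; "joint_efforts": joint torques, N m; "eef_pos": TCP position; "ee_rot": TCP orientation; "wrist_force": force on the tool from outside, world axes, zero at the start; "torque": the same for the moment, N m; "width": finger opening in mm; "gripper_force": force on a finger pad.
Only numpy, scipy, OpenCV 4.12 (cv2) and the standard library are available. Lean on these libraries where they do the work, as an engineer would, in place of code of your own. Each camera call takes 0.05 s, during which the arm holds its last target. There are 200 camera calls.

## Task

Set the dark neck blank up for planing: slide it across the board by pushing its ends and edges, swing it in behind the round steel side dog, and leave it seated in the corner, with its long edge lying flat along the fence and its left end butted against the planing stop. Only push it with the fingers, flat on the board: do not grip it or pick it up, and leave the other tools and jars where they are.

Things in the scene. Friction and masses are not known exactly. Their poses are not given: they have to be found in the camera images.
- board: Plywood planing board, 280 x 570 x 12 mm, screwed down; its place and yaw vary. Axes: z up, x away from the robot, y left along the fence. Origin at the underside (bench level, z = 0) right below the inside corner of fence face and stop face. Its top, 12 mm higher, spans x -245 to +35 and y -360 to +210 mm. A flush aluminium track along x = -85 mm is no obstacle.
- fence (a point): Fence: fixed brown wooden batten at the back of the board, 370 mm long, 25 mm deep, 14 mm above the board's top. This point is the middle of its face's top edge, at (0, -155, 26) mm in the board's frame; the face is the plane x = 0 there, from y = -340 to +30 mm.
- stop (a point): Planing stop: fixed brown wooden block at the left end of the fence, 14 mm above the board's top, filling y 0 to 22 mm in the board's frame and standing out from the fence's face to x = -30 mm. This point is the middle of the top edge of its face, which is the plane y = 0 and looks to the right (-y).
- seat (a point): The place on the board's top, at (-25, -140, 12) mm in the board's frame, where the blank's origin lies when it is seated in the corner; the blank's yaw is then the board's.
- dog: Side dog: fixed upright steel post, 20 mm in diameter, 46 mm tall above the board's top, locked in the track. Origin at its foot on its axis. In the board's frame it is always at x = -85 mm, so 75 mm are free between it and the fence, and at y from -235 to -195 mm: in front of the right-hand part of the seated blank.
- blank: Neck blank: loose dark mahogany bar, 50 mm wide (its x), 280 mm long (its y, pointing to its left end), 22 mm thick, 0.13 to 0.27 kg, lying flat on the board. It starts between robot and fence, further left than its seat, its right end to the left of the dog. Origin: centre of its underside. A push of 1 to 3 N slides it.
- jar: Small lidded amber glass jar, 42 mm across, 46 mm tall, on the left rear of the board beyond the planing stop; leave it where it is (origin: centre of the underside)
- tin: Flat round wax tin, 71 mm across, 23 mm tall, on the right front corner of the board; leave it where it is (origin: centre of the underside)
- plane: Steel block plane, 160 x 48 x 45 mm, on the bench to the right of the board; leave it where it is (origin: centre of the underside)
- square: Try square, dark 115 mm stock and 150 mm steel blade, on the bench to the right of the board, nearer the robot than the plane; origin at the middle of the stock; leave it where it is
- chisel: Bench chisel, 240 mm long, on the bench to the left of the board; origin near the ferrule; leave it where it is
- glue: White glue bottle, 58 mm across, 165 mm tall, on the bench to the left of the board; leave it where it is (origin: centre of the underside)

How it is judged:
By the outcome, as a careful person would: the job done as asked, in the order asked, and still so for the second after the job is handed in, with the robot touching nothing.
It also fails if it takes over 72 s, if anything falls off the work surface, if the arm or the gripper's body presses on something with over 40 N, if the wrist force passes 120 N, or if a joint passes its speed limit or range.

## Working session

There is one attempt and no reset: what is moved stays moved. The work goes in short steps, Python scripts to look and compute and a tool call to move; the robot and the scene stay as the last step left them, time stands still between calls to the robot, and variables do not carry over. Pictures are saved under pics/ and viewed, at most 10 in all, crops included, and the job is handed in when it is done.

Besides the shell and the picture viewer there is one more tool, called by a JSON object that holds its "name" and its "arguments". step_arm: Moves the arm, as the interface text tells. Its arguments: {"type":"object","properties":{"rows":{"type":"array"},"squeeze":{"type":"number"}},"required":["rows"]}

```bash
mkdir -p pics; cat > h.py <<'E'
from workcell import *
import numpy as np, cv2
def cap(name,png=None):
    s=get_state() if name=="wrist" else None
    c=capture(name)
    if png: cv2.imwrite("pics/"+png, c["color"][:,:,::-1])
    if name=="wrist":
        from scipy.spatial.transform import Rotation as R
        q=s["ee_rot"];T=np.eye(4);T[:3,:3]=R.from_quat([q[1],q[2],q[3],q[0]]).as_matrix();T[:3,3]=s["eef_pos"]
        E=T@c["tool_from_camera"]
    else: E=np.array(c["extrinsics"])
    z=c["range_z"];H,W=z.shape;f=H/2/np.tan(np.radians(c["fov_y"])/2)
    v,u=np.mgrid[:H,:W]
    P=np.stack([(u-c["cx"])*z/f,(v-c["cy"])*z/f,z],-1)@E[:3,:3].T+E[:3,3]
    P[z==0]=np.nan
    return c,P,E
E
python3 - <<'E'
from h import *
c,P,E=cap("top","top.png"); np.savez("top.npz",c=c["color"],P=P)
s=get_state();print(s); print(E, c["fov_y"],c["cx"],c["cy"])
E
```

```text
{'clock': 0.05, 'joint_positions': array([-1.23859044e+00,  3.51236470e-01,  1.65244005e+00, -2.99943940e-05,
        1.13911362e+00, -8.46088675e-02]), 'qd': array([-2.52580931e-04, -4.49940714e-04, -1.03957008e-03,  2.51388822e-05,
        1.46947446e-03, -5.83239817e-04]), 'joint_efforts': array([ 1.87100100e-03, -5.07339978e+01, -2.92218786e+01,  2.77496247e-05,
        2.53507038e-03, -2.69978915e-05]), 'eef_pos': array([ 222.56764809, -502.58020485,  230.75223256]), 'ee_rot': array([-5.92480024e-04,  9.78360196e-01,  2.06908113e-01, -8.74478319e-05]), 'wrist_force': array([ 0.29654777, -0.17761667, -0.30187232]), 'torque': array([-0.01177677, -0.03062835,  0.03764202]), 'gripper_force': 0.0, 'width': 85.39168050942084}
[[ 2.95550873e-02 -9.86146121e-01  1.63224769e-01  2.64427984e+02]
 [-9.99263959e-01 -3.31447624e-02 -1.93122973e-02  3.32333456e+01]
 [ 2.44547932e-02 -1.62533852e-01 -9.86399873e-01  1.65765078e+03]
 [ 0.00000000e+00  0.00000000e+00  0.00000000e+00  1.00000000e+00]] 44.58536475955508 250.7826979190107 187.01143195117245
```

View pics/top.png

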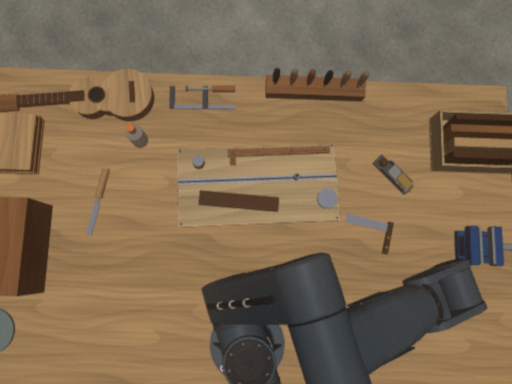

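The top view shows the board at cols 178–338, rows 147–225. The fence lies along row ~152 (cols 230–328), the stop is at (233,158), the dog at (296,177), and the blank at cols 199–279, rows 192–210, slightly yawed.

```bash
python3 - <<'E'
from h import *
d=np.load("top.npz");c=d["c"].astype(int);P=d["P"]
def box(r0,r1,c0,c1,lo,hi,dark=None):
    m=np.zeros(P.shape[:2],bool);m[r0:r1,c0:c1]=True
    m&=(P[...,2]>lo)&(P[...,2]<hi)
    if dark: m&=c.sum(2)<dark
    return m
print("board z",np.nanmedian(P[215:220,200:300,2]),"bench z",np.nanmedian(P[235:245,120:170,2]))
for n,m in dict(blank=box(185,217,190,290,24,45,230),fence=box(140,170,225,335,19,45),dog=box(165,188,285,305,35,80)).items():
    p=P[m];print(n,m.sum(),p.mean(0) if len(p) else '')
    if len(p)>5:
        r=cv2.minAreaRect(p[:,:2].astype(np.float32));print(r,cv2.boxPoints(r).round(0).tolist(), np.median(p[:,2]))
print(c[200,240],c[205,190],c[152,280],c[177,296],P[177,296],P[200,240],P[152,280])
E
```

```text
board z 11.843918371912878 bench z -0.8858412307213257
blank 1068 [483.31081869  44.14052081  33.61686643]
((483.56658935546875, 43.61848449707031), (276.3099670410156, 49.55046463012695), 86.73643493652344) [[451.0, -93.0], [500.0, -96.0], [516.0, 180.0], [467.0, 183.0]] 33.71023298947898
fence 771 [664.3073462  -84.03203354  25.13042803]
((644.3228149414062, -97.20805358886719), (86.60582733154297, 372.242919921875), 4.158188343048096) [[588.0, 85.0], [615.0, -286.0], [701.0, -280.0], [674.0, 92.0]] 24.913616464209554
dog 29 [ 573.45072519 -155.7634885    52.16289735]
((574.7844848632812, -156.4065399169922), (17.482460021972656, 17.085128784179688), 62.27831268310547) [[563.0, -160.0], [578.0, -168.0], [586.0, -153.0], [571.0, -145.0]] 53.41113084552853
[82 60 41] [152 128  95] [124  86  57] [94 91 92] [ 570.72491876 -155.11082964   52.90579766] [485.34776126  37.76954052  37.49158727] [666.24812075 -99.99799641  20.83962005]
```

{"name": "step_arm", "arguments": {"rows": [[0, 0, 0, 3.9, -2.6, -2, 0], [0, 0, 0, 3.9, -2.6, -2, 0], [0, 0, 0, 3.9, -2.6, -2, 0], [0, 0, 0, 3.9, -2.6, -2, 0], [0, 0, 0, 3.9, -2.6, -2, 0], [0, 0, 0, 3.9, -2.6, -2, 0], [0, 0, 0, 3.9, -2.6, -2, 0], [0, 0, 0, 3.9, -2.6, -2, 0]]}}

```text
clock: 0.85
eef_pos: [420.4, -190.5, 388.9]
ee_rot: [-0.0, 0.978, 0.207, -0.0]
wrist_force: [0.2, -0.8, 0.5]
width: 85.4
gripper_force: 0.0
```

{"name": "step_arm", "arguments": {"rows": [[0, 0, 0, 3.9, -2.6, 0, 0], [0, 0, 0, 3.9, -2.6, 0, 0], [0, 0, 0, 3.9, -2.6, 0, 0], [0, 0, -8.5, 0, 0, 0, 0.5], [0, 0, -8.5, 0, 0, 0, 0.5], [0, 0, -8.5, 0, 0, 0, 0.5], [0, 0, -8.5, 0, 0, 0, 0.5], [0, 0, -8.5, 0, 0, 0, 0.5]]}}

```text
clock: 1.65
eef_pos: [495.2, -73.6, 387.8]
ee_rot: [-0.0, 0.835, 0.55, -0.0]
wrist_force: [0.2, -0.6, -0.5]
width: 42.6
gripper_force: 0.0
```

{"name": "step_arm", "arguments": {"rows": [[0, 0, -8.5, 0, 0, 0, 0.8], [0, 0, -8.5, 0, 0, 0, 0.8], [0, 0, -8.5, 0, 0, 0, 0.8], [0, 0, -8.5, 0, 0, 0, 0.8], [0, 0, 0, 0, 0, 0, 0.8]]}}

```text
clock: 2.15
eef_pos: [495.2, -73.6, 387.9]
ee_rot: [-0.0, 0.639, 0.769, -0.0]
wrist_force: [-0.1, -0.0, 0.1]
width: 16.9
gripper_force: 0.0
```

```bash
python3 - <<'E'
from h import *
s=get_state();print(s["clock"],s["eef_pos"],s["ee_rot"],s["width"])
c,P,E=cap("wrist","w1.png"); np.savez("w1.npz",c=c["color"],P=P);print(E)
E
```

```text
2.15 [495.22919475 -73.63212694 387.91115566] [-3.67291728e-04  6.39370141e-01  7.68898990e-01 -1.79219296e-04] 16.865899578934087
[[ 9.83158975e-01  1.75368611e-01  5.14225615e-02  4.81965130e+02]
 [ 1.82752364e-01 -9.43348979e-01 -2.76937317e-01 -2.78997845e+00]
 [-5.66917713e-05  2.81671003e-01 -9.59511044e-01  5.30643285e+02]
 [ 0.00000000e+00  0.00000000e+00  0.00000000e+00  1.00000000e+00]]
```

View pics/w1.png

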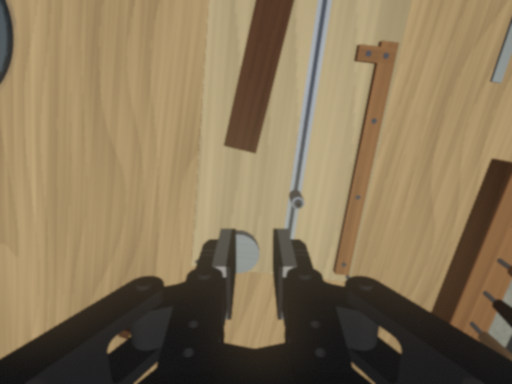

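The wrist view shows the fence running from (385,45) to (342,272), with the stop at (368,53). The dog's top is at (297,200), and the blank's right end is at (225–257,148).

```bash
cat >> h.py <<'E'
def board(P,c):
    # fence top points -> face line
    from scipy import stats
    m=(abs(P[...,2]-26)<5)&(P[...,0]>590)&(P[...,0]<720)&(P[...,1]>-300)&(P[...,1]<130)
    return m
E
python3 - <<'E'
from h import *
d=np.load("w1.npz");c=d["c"].astype(int);P=d["P"]
Z=P[...,2];H,W=Z.shape;v,u=np.mgrid[:H,:W]
print("z board",np.nanmedian(Z[160:200,240:270]),"bench",np.nanmedian(Z[100:200,50:180]))
m=(abs(Z-26)<5)&(u>325)&(u<402)&(v>38)&(v<278)
lab=cv2.connectedComponents(m.astype(np.uint8))[1]
k=np.bincount(lab[lab>0]).argmax();m=lab==k
print("n",m.sum(),np.median(Z[m]))
p=P[m][:,:2]
# initial yaw from fence part far from stop
q=P[m&(v>90)][:,:2]
r=cv2.minAreaRect(q.astype(np.float32));bp=cv2.boxPoints(r);print(r)
e=bp-np.roll(bp,1,0);L=e[np.argmax(np.hypot(*e.T))];L=L*np.sign(L[1]);yaw=np.arctan2(-L[0],L[1]);print("yaw",np.degrees(yaw))
X=np.array([np.cos(yaw),np.sin(yaw)]);Y=np.array([-X[1],X[0]])
fx=q@X;print("fence x",np.percentile(fx,[1,3,50,97,99]))
al=np.c_[p@X,p@Y];x0=np.percentile(fx,2);sm=al[:,0]<x0-8
print("stop y",np.percentile(al[sm,1],[1,3,97,99]),"xmin",np.percentile(al[sm,0],2), "fence y ",np.percentile(al[:,1],[.5,99.5]))
y0=np.percentile(al[sm,1],3)
org=x0*X+y0*Y;print("org",org)
def tob(w): return np.c_[(w-org)@X,(w-org)@Y]
dm=(Z>45)&(Z<70)&(abs(u-297)<15)&(abs(v-199)<18);w=P[dm][:,:2];print("dog",dm.sum(),tob(w).mean(0),np.median(Z[dm]),w.mean(0))
bm=(abs(Z-34)<6)&(u>215)&(u<300)&(v<158)&(c.sum(2)<260);w=P[bm][:,:2]
r=cv2.minAreaRect(w.astype(np.float32));print("blank",bm.sum(),r,"\nboard frame corners",tob(cv2.boxPoints(r)).round(1).tolist(),"world",cv2.boxPoints(r).round(0).tolist(),np.median(Z[bm]))
E
```

```text
z board 12.148696686770222 bench -0.05568129737423533
n 4387 26.12885939124351
((673.336669921875, -124.80905151367188), (25.988407135009766, 303.6591491699219), 4.159364700317383)
yaw 4.1593637
fence x [649.95247973 650.22009963 661.6907157  674.10875819 674.78089459]
stop y [14.90840229 15.23339551 36.22315833 36.60263273] xmin 620.0421158376007 fence y  [-321.76572269   43.33618263]
org [647.28485895  62.34572444]
dog 142 [ -85.76045039 -210.06677102] 52.92059663585323 [ 576.98660981 -153.38804015]
blank 5078 ((482.87603759765625, 12.04010009765625), (210.2625274658203, 47.468868255615234), 86.9298324584961) 
board frame corners [[-204.4, -139.6], [-157.3, -145.5], [-130.8, 63.1], [-177.9, 69.0]] world [[454.0, -92.0], [501.0, -94.0], [512.0, 116.0], [465.0, 118.0]] 34.101388567225285
```

```bash
cat >> h.py <<'E'
ORG=np.array([647.3,62.35]);YAW=np.radians(4.16)
BX=np.array([np.cos(YAW),np.sin(YAW)]);BY=np.array([-BX[1],BX[0]])
def psi(): q=get_state()["ee_rot"];return np.degrees(2*np.arctan2(q[2],q[1]))
def tob(w): w=np.atleast_2d(w)-ORG;return np.c_[w@BX,w@BY]
def plan(bx,by,z,yaw_tool_y=None,rel=True):
    """tool turn (deg, about tool z) so tool x sits at board angle, then shift in tool axes cm"""
    s=get_state();p=s["eef_pos"];ps=psi();t=ps if yaw_tool_y is None else yaw_tool_y+4.16
    turn=-((t-ps+180)%360-180)
    d=ORG+bx*BX+by*BY-p[:2];a=np.radians(t)
    print("TCP board",tob(p[:2]).round(1),"z",p[2].round(1),"toolx board angle",round(ps-4.16,1),"| turn",round(turn,1),"shift cm",np.round([(d[0]*np.cos(a)+d[1]*np.sin(a))/10,(d[0]*np.sin(a)-d[1]*np.cos(a))/10,(p[2]-z)/10],2))
E
python3 - <<'E'
from h import *
import workcell
print([n for n in dir(workcell) if not n.startswith('_')], getattr(workcell,"hold_point_z",None))
P=np.load("w1.npz")["P"];print(P[228:245,225:233,2].min(),P[228:245,278:288,2].min(),P[232,228],P[232,284])
plan(-226.6,-19.8,16,7)
E
```

```text
['PlanningError', 'capture', 'finish_job', 'get_state', 'hold_point_z'] 18.700000000000003
390.302815877455 390.166263628591 [481.88087087 -64.2996176  396.41120076] [505.8712953  -59.93970638 396.19263142]
TCP board [[-161.5 -124.6]] z 388.0 toolx board angle 96.0 | turn 89.0 shift cm [ -5.18 -11.2   37.2 ]
```

{"name": "step_arm", "arguments": {"rows": [[0, 0, 8.5, 0, 0, 3, 0.35], [0, 0, 8.5, 0, 0, 3, 0.35], [0, 0, 8.5, 0, 0, 3, 0.35], [0, 0, 8.5, 0, 0, 3, 0.35], [0, 0, 8.5, 0, 0, 3, 0.35], [0, 0, 8.5, 0, 0, 3, 0.35], [0, 0, 8.5, 0, 0, 3, 0.35], [0, 0, 8.5, 0, 0, 3, 0.35]]}}

```text
clock: 3.0
eef_pos: [495.2, -73.6, 147.1]
ee_rot: [-0.0, 0.962, 0.273, -0.0]
wrist_force: [0.6, 0.4, -0.0]
width: 55.5
gripper_force: 0.0
```

{"name": "step_arm", "arguments": {"rows": [[0, 0, 8.5, 0, 0, 2, 0.35], [0, 0, 8.5, 0, 0, 2, 0.35], [0, 0, 4, 0, 0, 2, 0.35], [0, 0, 0, -1.7, -3.7, 0, 0.35], [0, 0, 0, -1.7, -3.7, 0, 0.35], [0, 0, 0, -1.8, -3.8, 0, 0.35], [0, 0, 0, 0, 0, 0, 0.35]]}}

```text
clock: 3.7
eef_pos: [419.1, 28.3, 87.9]
ee_rot: [-0.0, 0.995, 0.098, -0.002]
wrist_force: [0.8, -1.0, -0.3]
width: 55.5
gripper_force: 0.0
```

```bash
python3 - <<'E'
from h import *
print(get_state()["clock"]);plan(-226.6,-19.8,15,7)
E
```

```text
3.7
TCP board [[-230.1  -17.4]] z 87.9 toolx board angle 7.1 | turn 0.1 shift cm [0.31 0.28 7.29]
```

{"name": "step_arm", "arguments": {"rows": [[0, 0, 0, 0, 0.28, 3.6, 0.35], [0, 0, 0, 0, 0, 3.7, 0.35], [0, 0, 0, 1.3, 0, 0, 0.35], [0, 0, 0, 1.2, 0, 0, 0.35], [0, 0, 0, 1, 0, 0, 0.35], [0, 0, 0, 1, 0, 0, 0.35], [0, 0, 0, 1, 0, 0, 0.35], [0, 0, 0, 1, 0, 0, 0.35]]}}

```text
clock: 4.5
eef_pos: [487.5, 36.1, 15.7]
ee_rot: [0.0, 0.995, 0.099, 0.0]
wrist_force: [-1.2, -0.7, 0.0]
width: 55.2
gripper_force: 0.6
```

{"name": "step_arm", "arguments": {"rows": [[0, 0, 0, 1, 0, 0, 0.35], [0, 0, 0, 1, 0, 0, 0.35], [0, 0, 0, 1, 0, 0, 0.35], [0, 0, 0, 1, 0, 0, 0.35], [0, 0, 0, 1, 0, 0, 0.35], [0, 0, 0, 0.8, 0, 0, 0.35], [0, 0, 0, 0.5, 0, 0, 0.35], [0, 0, 0, 0, 0, 0, 0.35]]}}

```text
clock: 5.3
eef_pos: [549.0, 48.5, 15.3]
ee_rot: [0.0, 0.995, 0.099, 0.0]
wrist_force: [0.8, 0.4, 0.2]
width: 55.3
gripper_force: 0.0
```

```bash
cat >> h.py <<'E'
def blank(cam="top",png=None,guess=None):
    c,P,E=cap(cam,png);b=tob(P[...,:2].reshape(-1,2)).reshape(P.shape[:2]+(2,))
    col=c["color"].astype(int)
    m=(abs(P[...,2]-34)<6)&(b[...,0]>-240)&(b[...,0]<10)&(b[...,1]>-340)&(b[...,1]<205)&(col.sum(2)<250)&(col[...,0]>col[...,2]*1.25)
    lab=cv2.connectedComponents(m.astype(np.uint8))[1];k=np.bincount(lab[lab>0]).argmax();m=lab==k
    r=cv2.minAreaRect(b[m].astype(np.float32));bp=cv2.boxPoints(r)
    e=bp-np.roll(bp,1,0);L=e[np.argmax(np.hypot(*e.T))];L=L*np.sign(L[1])
    print("blank board centre",np.round(r[0],1),"size",np.round(r[1],1),"yaw",np.degrees(np.arctan2(-L[0],L[1])).round(2),"corners",bp.round(0).tolist(),m.sum())
E
python3 - <<'E'
from h import *
print(get_state()["clock"]);plan(-102.5,-4.6,15,7);blank("top","t2.png")
E
```

```text
5.3
TCP board [[-99.1  -6.7]] z 15.3 toolx board angle 7.2 | turn 0.2 shift cm [-0.32 -0.25  0.03]
blank board centre [-78.7 111.1] size [51.5 79.2] yaw 7.63 corners [[-110.0, 147.0], [-99.0, 68.0], [-48.0, 75.0], [-58.0, 154.0]] 266
```

View pics/t2.png

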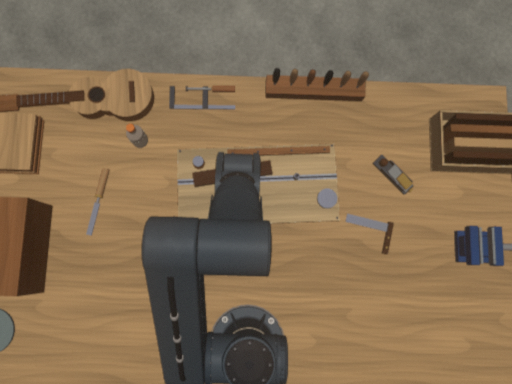

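The image shows the blank parallel to its planned entry line, its left end at px (194,180) and its right end at (272,168). It is clear of the jar at (198,161), the stop and the dog.

{"name": "step_arm", "arguments": {"rows": [[0, 0, 0, -1.2, 0, 0, 0.35], [0, 0, 0, 0, 0, -4, 0.35], [0, 0, -8.5, 0, 0, -4, 0.8], [0, 0, -8.5, 0, 0, 0, 0.8], [0, 0, -8.5, 0, 0, 0, 0.8], [0, 0, -8.5, 0, 0, 0, 0.8], [0, 0, -8.5, 0, 0, 0, 0.8], [0, 0, -8.5, 0, 0, 0, 0.8]]}}

```text
clock: 6.15
eef_pos: [536.3, 46.0, 95.3]
ee_rot: [-0.0, 0.854, 0.52, -0.0]
wrist_force: [-0.4, 0.5, -0.3]
width: 17.1
gripper_force: 0.0
```

{"name": "step_arm", "arguments": {"rows": [[0, 0, -8.5, 0, 0, 0, 0.8], [0, 0, -8.5, 0, 0, 0, 0.8], [0, 0, -8.5, 0, 0, 0, 0.8], [0, 0, -8.5, 0, 0, 0, 0.8], [0, 0, -4.5, 4.8, 0, 0, 0.8], [0, 0, 0, 4.8, 0, 0, 0.8], [0, 0, 0, 4.8, 0, 0, 0.8], [0, 0, 0, 0, 0, 0, 0.8]]}}

```text
clock: 6.95
eef_pos: [511.7, 192.2, 95.3]
ee_rot: [-0.0, 0.635, 0.772, 0.0]
wrist_force: [0.4, -0.6, 0.5]
width: 17.3
gripper_force: 0.0
```

```bash
python3 - <<'E'
from h import *
print(get_state()["clock"]);plan(-86.5,178,15,97.3);blank("top")
E
```

```text
6.95
TCP board [[-125.9  139.4]] z 95.3 toolx board angle 97.0 | turn -0.3 shift cm [3.33 4.4  8.03]
blank board centre [-62.3 -17.7] size [ 51.9 216. ] yaw 7.31 corners [[-102.0, 86.0], [-74.0, -128.0], [-23.0, -122.0], [-50.0, 93.0]] 741
```

{"name": "step_arm", "arguments": {"rows": [[0, 0, 0, 3.3, 0, 0, 0.8], [0, 0, 0, 0, 4.4, 0, 0.8], [0, 0, 0, 0, 0, 4, 0.8], [0, 0, 0, 0, 0, 4, 0.8], [0, 0, 0, 0, 0, 0, 0.8]]}}

```text
clock: 7.5
eef_pos: [551.5, 227.7, 14.1]
ee_rot: [0.0, 0.637, 0.771, 0.001]
wrist_force: [-0.4, -0.2, -0.1]
width: 17.3
gripper_force: 0.0
```

{"name": "step_arm", "arguments": {"rows": [[0, 0, 0, -1.2, 0, 0, 0.8], [0, 0, 0, -1.2, -0.03, 0, 0.8], [0, 0, 0, -1.2, -0.03, 0, 0.8], [0, 0, 0, -1.2, -0.03, 0, 0.8], [0, 0, 0, -1.2, -0.03, 0, 0.8], [0, 0, 0, -1.2, -0.03, 0, 0.8], [0, 0, 0, -1.2, -0.03, 0, 0.8], [0, 0, 0, -1.2, -0.03, 0, 0.8]]}}

```text
clock: 8.3
eef_pos: [566.4, 133.1, 15.4]
ee_rot: [0.0, 0.637, 0.771, 0.0]
wrist_force: [-0.4, 1.5, 0.6]
width: 17.3
gripper_force: 0.7
```

```bash
python3 - <<'E'
from h import *
print(get_state()["clock"]);plan(-87+.127*179,178-178,15,97.3);blank("top")
E
```

```text
8.3
TCP board [[-75.6  76.4]] z 15.4 toolx board angle 96.7 | turn -0.6 shift cm [-7.72  0.15  0.04]
blank board centre [ -56.4 -100. ] size [ 51.4 224.6] yaw 6.76 corners [[-95.0, 8.0], [-69.0, -215.0], [-18.0, -208.0], [-44.0, 15.0]] 776
```

{"name": "step_arm", "arguments": {"rows": [[0, 0, 0, -1.2, 0, 0, 0.8], [0, 0, 0, -1.2, 0, 0, 0.8], [0, 0, 0, -1.2, 0, 0, 0.8], [0, 0, 0, -1.2, 0, 0, 0.8], [0, 0, 0, -1.2, 0, 0, 0.8], [0, 0, 0, -1, 0, 0, 0.8], [0, 0, 0, -0.7, 0, 0, 0.8], [0, 0, 0, 0, 0, 0, 0.8]]}}

```text
clock: 9.15
eef_pos: [580.9, 57.5, 15.2]
ee_rot: [0.0, 0.637, 0.771, -0.0]
wrist_force: [0.9, 1.2, -0.4]
width: 16.9
gripper_force: 0.0
```

```bash
python3 - <<'E'
from h import *
print(get_state()["clock"]);plan(-85,-40,15,97);blank("top","t3.png")
E
```

```text
9.15
TCP board [[-66.6  -0.1]] z 15.2 toolx board angle 96.7 | turn -0.3 shift cm [-3.74 -2.31  0.02]
blank board centre [ -47.1 -181.8] size [ 50.8 216.3] yaw 6.67 corners [[-85.0, -77.0], [-60.0, -292.0], [-9.0, -286.0], [-34.0, -71.0]] 744
```

View pics/t3.png

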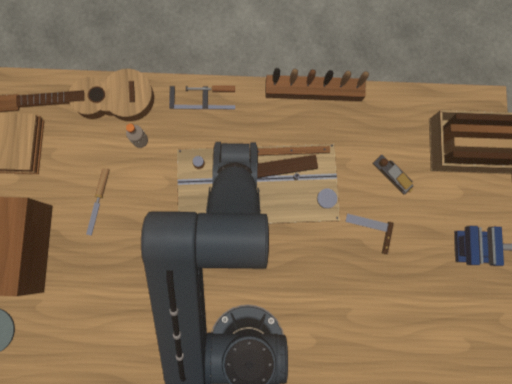

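The image shows the blank's right part behind the dog (297,177), lying from about (258,170) to (318,163), with its left end now level with the stop face.

{"name": "step_arm", "arguments": {"rows": [[0, 0, 0, -0.6, 0, 0, 0.8], [0, 0, 0, 1.5, 0, 0, 0.8], [0, 0, 0, 0, 0, -3, 0.8], [0, 0, 8.5, 0, 0, -3, 0.8], [0, 0, 8.5, 0, 0, 0, 0.35], [0, 0, 8.5, 0, 0, 0, 0.35], [0, 0, 8.5, 0, 0, 0, 0.35], [0, 0, 8.5, 0, 0, 0, 0.35]]}}

```text
clock: 10.0
eef_pos: [578.7, 68.3, 75.3]
ee_rot: [-0.0, 0.874, 0.485, 0.0]
wrist_force: [-0.8, 0.1, 0.0]
width: 55.6
gripper_force: 0.0
```

{"name": "step_arm", "arguments": {"rows": [[0, 0, 8.5, 0, 0, 0, 0.35], [0, 0, 8.5, 0, 0, 0, 0.35], [0, 0, 8.5, 0, 0, 0, 0.35], [0, 0, 8.5, 0, 0, 0, 0.35], [0, 0, 8.5, 0, 0, 0, 0.35], [0, 0, 8.5, 0, 0, 0, 0.35], [0, 0, 3.2, 0, 0, 0, 0.35], [0, 0, 0, 0, 0, 0, 0.35]]}}

```text
clock: 10.8
eef_pos: [578.8, 68.2, 75.3]
ee_rot: [-0.0, 0.999, 0.037, -0.0]
wrist_force: [0.5, -0.6, 0.6]
width: 55.4
gripper_force: 0.0
```

```bash
python3 - <<'E'
from h import *
print(get_state()["clock"]);plan(-104,-146,15,0)
E
```

```text
10.8
TCP board [[-67.9  10.8]] z 75.3 toolx board angle 0.0 | turn 0.0 shift cm [-3.61 15.68  6.03]
```

{"name": "step_arm", "arguments": {"rows": [[0, 0, 0, -0.9, 3.9, 0, 0.35], [0, 0, 0, -0.9, 3.9, 0, 0.35], [0, 0, 0, -1, 3.9, 0, 0.35], [0, 0, 0, -1, 4, 0, 0.35], [0, 0, 0, 0, 0, 0, 0.35]]}}

```text
clock: 11.3
eef_pos: [551.9, -95.4, 75.3]
ee_rot: [0.0, 0.999, 0.036, 0.0]
wrist_force: [-0.3, 0.3, -0.4]
width: 55.6
gripper_force: 0.0
```

```bash
python3 - <<'E'
from h import *
print(get_state()["clock"]);plan(-104,-146,15,0);blank("top","t4.png");blank("wrist","w4.png")
a=cv2.imread("pics/t4.png")[120:220,170:345];a=cv2.resize(a,None,fx=2.2,fy=2.2);b=cv2.resize(cv2.imread("pics/w4.png"),(385,289))
cv2.imwrite("pics/m4.png",np.vstack([a[:, :385],b]))
E
```

```text
11.3
TCP board [[-106.6 -150.4]] z 75.3 toolx board angle -0.0 | turn -0.0 shift cm [ 0.26 -0.44  6.03]
blank board centre [-61.2 -60.7] size [50.3 83.9] yaw 6.39 corners [[-91.0, -22.0], [-81.0, -105.0], [-32.0, -100.0], [-41.0, -16.0]] 272
blank board centre [ -48.7 -151.9] size [ 48.3 269.5] yaw 6.84 corners [[-89.0, -21.0], [-57.0, -289.0], [-9.0, -283.0], [-41.0, -15.0]] 37306
```

View pics/m4.png

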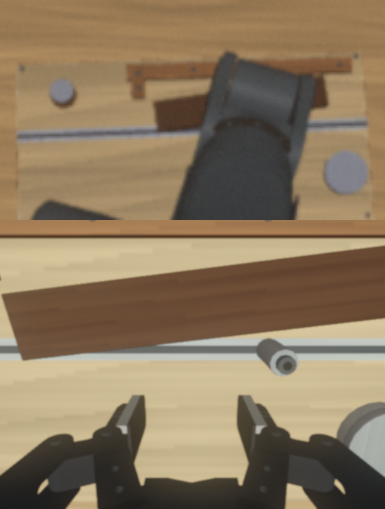

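The picture shows the blank tilted, its left end clear of the stop and its right part behind the dog. The right finger will come down just left of the dog.

{"name": "step_arm", "arguments": {"rows": [[0, 0, 0, 0, -0.5, 0, 0.35], [0, 0, 0, 0, 0, 3, 0.35], [0, 0, 0, 0, 0, 3, 0.35], [0, 0, 0, 0.9, 0, 0, 0.35], [0, 0, 0, 0.9, 0, 0, 0.35], [0, 0, 0, 0.9, 0, 0, 0.35], [0, 0, 0, 0.7, 0, 0, 0.35], [0, 0, 0, 0.6, 0, 0, 0.35]]}}

```text
clock: 12.2
eef_pos: [593.2, -84.1, 16.2]
ee_rot: [0.0, 0.999, 0.037, 0.001]
wrist_force: [-1.4, -0.2, 0.5]
width: 55.2
gripper_force: 0.6
```

```bash
python3 - <<'E'
from h import *
s=get_state();print(s["clock"],s["wrist_force"]);plan(-61,-146,15,0);blank("wrist");blank("top")
E
```

```text
12.2 [-1.44117534 -0.18178948  0.47378799]
TCP board [[ -64.5 -142.1]] z 16.2 toolx board angle 0.0 | turn 0.0 shift cm [0.35 0.39 0.12]
blank board centre [ -11.9 -208.1] size [61.5  5.5] yaw -0.93 corners [[-15.0, -239.0], [-10.0, -239.0], [-9.0, -177.0], [-14.0, -177.0]] 1443
blank board centre [-28.1 -50.2] size [64.1 53.1] yaw -2.2 corners [[-56.0, -81.0], [-3.0, -83.0], [-0.0, -19.0], [-53.0, -17.0]] 202
```

Push the last millimetres slowly with force readings.

{"name": "step_arm", "arguments": {"rows": [[0, 0, 0, 0.2, 0, 0, 0.35], [0, 0, 0, 0.2, 0, 0, 0.35], [0, 0, 0, 0, 0, 0, 0.35]]}}

```text
clock: 12.6
eef_pos: [596.1, -83.9, 15.3]
ee_rot: [-0.0, 0.999, 0.036, -0.0]
wrist_force: [0.8, -0.2, 0.0]
width: 55.8
gripper_force: 0.0
```

{"name": "step_arm", "arguments": {"rows": [[0, 0, 0, 0.2, 0, 0, 0.35], [0, 0, 0, 0, 0, 0, 0.35]]}}

```text
clock: 12.8
eef_pos: [596.1, -83.9, 15.0]
ee_rot: [-0.0, 0.999, 0.036, -0.002]
wrist_force: [-11.0, -1.6, 6.5]
width: 55.0
gripper_force: 5.5
```

```bash
python3 - <<'E'
from h import *
s=get_state();print(s["clock"],s["wrist_force"],s["torque"]);plan(-61,-146,15,0)
E
```

```text
12.8 [-11.02802756  -1.59533531   6.47054467] [-0.32571797  1.65098162 -0.11494965]
TCP board [[ -61.6 -142.1]] z 15.0 toolx board angle 0.0 | turn 0.0 shift cm [0.06 0.39 0.  ]
```

{"name": "step_arm", "arguments": {"rows": [[0, 0, 0, -1.2, 0, 0, 0.35], [0, 0, 0, 0, 0, -3, 0.35], [0, 0, 0, 0, 0, -3, 0.35], [0, 0, -8.5, 0, 0, -1, 1], [0, 0, -8.5, 0, 0, 0, 1], [0, 0, -8.5, 0, 0, 0, 1], [0, 0, -8.5, 0, 0, 0, 1], [0, 0, -8.5, 0, 0, 0, 1]]}}

```text
clock: 13.6
eef_pos: [586.1, -84.7, 85.4]
ee_rot: [0.0, 0.917, 0.399, 0.0]
wrist_force: [-1.3, -0.1, -0.4]
width: 0.3
gripper_force: 0.0
```

{"name": "step_arm", "arguments": {"rows": [[0, 0, -8.5, 0, 0, 0, 1], [0, 0, -8.5, 0, 0, 0, 1], [0, 0, -8.5, 0, 0, 0, 1], [0, 0, -8.5, 0, 0, 0, 1], [0, 0, -8.5, -4.5, 0, 0, 1], [0, 0, -5, -4.5, 0, 0, 1], [0, 0, 0, -4.5, 0, 0, 1], [0, 0, 0, 0, 0, 0, 1]]}}

```text
clock: 14.4
eef_pos: [581.5, -222.9, 85.5]
ee_rot: [0.001, 0.683, 0.73, 0.0]
wrist_force: [0.3, 0.5, 0.4]
width: -0.1
gripper_force: 0.0
```

```bash
python3 - <<'E'
from h import *
s=get_state();print(s["clock"],s["width"]);plan(-27,-330,16,90);blank("top");blank("wrist","w5.png")
E
```

```text
14.4 -0.10991257157200246
TCP board [[ -86.4 -279.8]] z 85.5 toolx board angle 89.6 | turn -0.4 shift cm [-5.02  5.94  6.95]
blank board centre [ -26.1 -141. ] size [ 55.9 237. ] yaw 0.91 corners [[-56.0, -23.0], [-52.0, -260.0], [4.0, -259.0], [-0.0, -22.0]] 793
blank board centre [ -26.2 -229.2] size [ 49.5 137.1] yaw 0.01 corners [[-51.0, -161.0], [-51.0, -298.0], [-1.0, -298.0], [-1.0, -161.0]] 20330
```

View pics/w5.png

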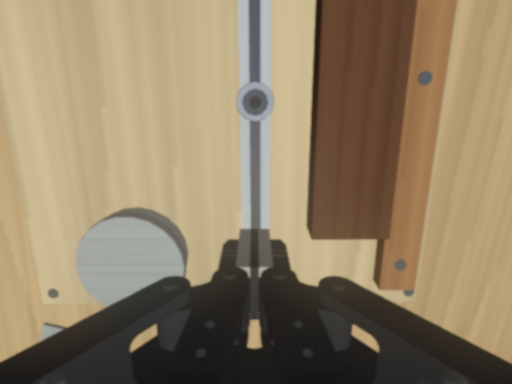

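The wrist view shows the blank flat along the fence (cols 312–410). Its right end is at row ~238, behind the dog at (255,102), and the space to its right is free.

{"name": "step_arm", "arguments": {"rows": [[0, 0, -0.4, -5, 0, 0, 1], [0, 0, 0, 0, 3, 0, 1], [0, 0, 0, 0, 2.9, 0, 1], [0, 0, 0, 0, 0, 3.5, 1], [0, 0, 0, 0, 0, 3.4, 1], [0, 0, 0, 0, 0, 0, 1]]}}

```text
clock: 15.1
eef_pos: [643.8, -261.6, 14.1]
ee_rot: [-0.001, 0.679, 0.734, -0.0]
wrist_force: [-0.8, 0.7, 0.7]
width: 0.0
gripper_force: 0.0
```

{"name": "step_arm", "arguments": {"rows": [[0, 0, 0, 1, 0, 0, 1], [0, 0, 0, 0.8, 0, 0, 1], [0, 0, 0, 0.7, 0, 0, 1], [0, 0, 0, 0.6, 0, 0, 1], [0, 0, 0, 0.4, 0, 0, 1], [0, 0, 0, 0, 0, 0, 1]]}}

```text
clock: 15.7
eef_pos: [641.4, -230.7, 17.2]
ee_rot: [0.002, 0.679, 0.734, -0.001]
wrist_force: [-0.6, -14.0, -0.1]
width: -0.1
gripper_force: 7.0
```

```bash
python3 - <<'E'
from h import *
s=get_state();print(s["clock"],s["wrist_force"]);plan(-27,-291,16,90)
E
```

```text
15.7 [ -0.61618509 -13.95051979  -0.07424005]
TCP board [[ -27.2 -291.9]] z 17.2 toolx board angle 90.3 | turn 0.3 shift cm [0.09 0.02 0.12]
```

{"name": "step_arm", "arguments": {"rows": [[0, 0, 0, -1.2, 0, 0, 1], [0, 0, 0, 0, 0, -4, 1], [0, 0, 0, 0, 0, -5, 1], [0, 0, 0, 0, 0, -5, 1], [0, 0, 0, 2, -2, -5, 1], [0, 0, 0, 3, -2, -5, 1], [0, 0, 0, 3, -2, -3, 1], [0, 0, 0, 0, 0, 0, 1]]}}

```text
clock: 16.5
eef_pos: [582.7, -171.1, 275.7]
ee_rot: [0.003, 0.679, 0.734, 0.002]
wrist_force: [0.1, 0.1, 0.1]
width: 0.1
gripper_force: 0.0
```

```bash
python3 - <<'E'
from h import *
blank("top");c,P,E=cap("wrist","w6.png");np.savez("w6.npz",c=c["color"],P=P);blank("wrist")
b=tob(P[...,:2].reshape(-1,2)).reshape(384,512,2);print(b[0,250],b[0,400])
E
```

```text
blank board centre [ -25.9 -103.5] size [ 55.3 204.4] yaw 1.03 corners [[-55.0, -2.0], [-52.0, -206.0], [4.0, -205.0], [-0.0, -1.0]] 675
blank board centre [ -25.8 -176. ] size [ 49.4 207.4] yaw 0.13 corners [[-51.0, -72.0], [-50.0, -280.0], [-1.0, -280.0], [-1.0, -72.0]] 8677
[-85.43318315 -67.69374578] [ 80.92714378 -63.78801178]
```

View pics/w6.png

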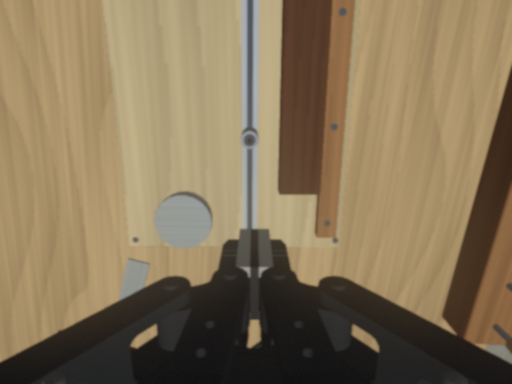

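The wrist view shows the blank against the fence, with its right end at row 193, which is y = -280 as it should be. I'll take one closer look at the corner.

{"name": "step_arm", "arguments": {"rows": [[0, 0, 0, 4, 0, 2, 1], [0, 0, 0, 4, 1, 2, 1], [0, 0, 0, 3, 2, 2, 1], [0, 0, 0, 0, 1, 2, 1], [0, 0, 0, 0, 0, 0, 1]]}}

```text
clock: 17.15
eef_pos: [613.6, -59.8, 185.9]
ee_rot: [-0.003, 0.679, 0.734, -0.002]
wrist_force: [-0.9, -1.4, -0.5]
width: 0.0
gripper_force: 0.0
```

```bash
python3 - <<'E'
from h import *
blank("wrist","w7.png");plan(0,0,0)
E
```

```text
blank board centre [ -25.6 -112.3] size [ 48.4 222.6] yaw 0.06 corners [[-50.0, -1.0], [-50.0, -224.0], [-1.0, -224.0], [-2.0, -1.0]] 11608
TCP board [[ -42.4 -120.2]] z 187.8 toolx board angle 90.3 | turn -0.0 shift cm [12.    4.29 18.78]
```

View pics/w7.png

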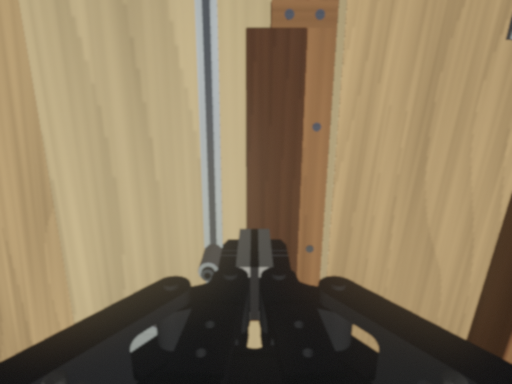

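The blank's edge (col ~305) lies on the fence face with no visible gap. Its left end (row 28) is tight against the stop, its yaw error is under 0.1°, and the arm is clear.

```bash
python3 -c "
from workcell import *
print(finish_job())"
```

```text
the job is handed in; nothing more can be done
None
```

The neck blank is seated behind the dog, its long edge flat along the fence and its left end against the planing stop. It was only pushed, and I handed the job in at about 17 s with the arm clear.

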